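# Set the knife gap of a strip thicknesser with a 4 mm gauge

## Robot

A 7-joint arm with a two-finger parallel gripper is mounted at the origin on the work surface. World frame = base frame: x ahead of the robot, y to its left, z up, the work surface at z = 0. Lengths are in m, angles in rad, forces in N, time in s.
With the tool pointing down it reaches from about 0.35 to 0.9 m from the base axis. Payload 8.1 kg.
Tool frame: the origin (TCP) lies at the very end of the fingers, on their centre line; the grasp point (between the pads) lies 19 mm behind it (arm.tcp_to_grasp is the z of the grasp point in the tool frame, in m); z points along the fingers, y is the line along which they close (so a half turn about z gives the same grasp; the last joint's range is limited). The gripper opens to 92 mm and grips with 3 to 60 N. Pads are 19 mm wide; open, the fingers measure 130 mm over their backs; the gripper's body (75 mm by 190 mm) begins 47 mm behind the grasp point.
Start: joints at [1.011, 0.434, 0.025, 1.573, -0.012, 1.134, -0.075], TCP at [0.276, -0.561, 0.227] pointing down, gripper open.
Joint ranges: [-2.62, 2.62], [-0.44, 2.09], [-1.27, 1.32], [0.08, 2.57], [-1.32, 4.46], [0.12, 2], [-2.74, 2.74]. Speed limits (rad/s): [2.22, 2.22, 3.01, 3.01, 3.14, 3.14, 3.14].

## Interface

Orientations are given as a rotation vector (axis times angle).
In Python, from cell import readout, vision, sign_off, arm gives the robot as it stands. The module is installed in compiled form; this text tells all that it offers.
- The arm moves only by the shell command python3 -m creep 'ROWS' [FORCE]. ROWS is JSON, a list of rows, each a list of 5 numbers: the shift along the tool's x, y, z in units of 4 cm (1.0 is 4 cm), then the turn about the tool's z in units of 4 degrees (1.0 is 4 degrees), then the opening, from 0 (shut) to 1 (fully open). A call has 1 to 12 rows; each row shifts and turns the commanded pose from where the row before left it, along the tool's axes as they then stand; what a row does not reach is not made up. A row lasts 1/8 s, in which the tool goes at most 62.5 mm and 10.7 degrees, less where a joint would pass 70% of its speed; a pose out of reach is approached as far as the arm can. A call with a number of a shift or a turn outside -1 to 1 is refused whole. A call with a gripper value outside its range is refused whole. The fingers move at their own pace and stop on an object; FORCE is the grip in N (left out, the last holds). Time passes only in rows, so rows that do not move let the fingers close. It gives the time, the measured TCP pose, the force, the opening and the grip force at its end, in the units of the state.
- readout.observe(): the state, without advancing time (a new reading comes with each control period).
- vision.get_image(name): name is "scene" or "side" or "wrist"; returns a dict with "pixels" (480x640x3 uint8, blue, green, red), "z_map" (480x640 float32, m along the optical axis (not along the pixel's ray), 0 where there is no reading), "camera_matrix" (3x3 intrinsics, pixels), "position" and "rotation" of the camera in the world. Camera axes: x right, y up, looking along -z (the intrinsics and any distortion apply to the point x, -y, -z); pixel columns grow to the right and rows downward; lengths in m; the calibration is good to about 2 mm. A picture is of the moment at which its call begins.
- sign_off(): hands the job in; it is judged then, once.
The state is a dict: "clock": time; "joints": joint angles; "dq": joint speeds; "joint_efforts": joint torques, N m; "position": TCP position; "ee_rot": TCP orientation; "force": force on the tool from outside, world axes, zero at the start; "ft_torque": the same for the moment, N m; "width": opening from 0.0 (shut) to 1.0 (fully open); "gripper_force": force on a finger pad.
Only numpy, scipy, OpenCV 4.12 (cv2) and the standard library are available. Lean on these libraries where they do the work, as an engineer would, in place of code of your own. Each camera call takes 0.05 s, during which the arm holds its last target. There are 200 camera calls.

## Task

The thicknesser's knife has just been refitted: set its gap to the 4 mm gauge (red handle, brass blade). Slide the blade along the bed and well in under the knife while the gap is still open, then wind the handwheel down until the gauge just drags when you draw it, a light pull of about 3 newtons, and never clamp it hard. Leave the gauge lying flat in the gap with its end through past the knife so I can feel it myself, let go of everything, and leave the other gauges and the wooden plane where they are.

Things in the scene. Friction and masses are not known exactly. Their poses are not given: they have to be found in the camera images.
- thicknesser: Bench strip thicknesser, green base 300 x 120 x 12 mm (its x -175 to +125) bolted to the bench, never moves in a run. Origin on the bench under the handwheel's axis and the knife edge. +x is the feed direction: the gauge goes in from the open infeed end at -x. Two 16 mm columns at x = 0, y = +-46 carry a bridge (x +-21, y +-64, 158 to 174 mm up).
- bed_mid (a point): Point on the steel bed's top straight under the middle of the knife edge, 42 mm above the bench. The bed is flat, 62 mm wide (thicknesser y +-31), from x = -165 to +115; only the knife unit stands over it. The knife edge is rounded, 52 mm long, across the bed (along y at x = 0). The gap lies between bed and edge: 5.4 to 8.5 mm at the start.
- head: Grey head on the columns, 36 x 124 x 30 mm, moved by the handwheel; origin at the middle of its underside, 97 mm above the bench at wheel angle 0. The knife hangs below it in a sprung holder. It was just refitted: its edge is 46.5 to 48.9 mm below this origin, unknown and new each run. On the gauge the nip starts at 1 N and grows 9 N per mm of head travel.
- handwheel (a joint): Handwheel angle in rad, growing clockwise seen from above, which lowers the head: 4 mm a turn (0.637 mm per rad). Range 0 to 14, starts at 0 to 1, stays where it is left. Level wheel, 102 mm diameter, its top 196 mm above the bench. Turning takes about 0.05 N m; the nip on the gauge cannot be felt at the wheel.
- crank_grip (a point): Middle of the black spinner handle standing upright on the handwheel, 38 mm from the wheel's axis: diameter 19 mm, 42 mm tall (198 to 240 mm above the bench), this point 220 mm above the bench. It turns freely on its pin, so it can be led round its circle without turning the hand.
- gauge4: The 4 mm gauge, 0.1 to 0.16 kg: red handle 60 x 18 x 24 mm (x, y, z), flat brass blade 125 x 20 x 4 mm along +x from x = 30 to 155. Origin: middle of the handle's underside, flush with the blade's, so it lies flat. Smooth metal (friction 0.2 to 0.3 a face): drawing it takes 0.4 to 0.6 of the nip. Wanted: a pull of about 3 N (nip 4 to 9 N). A nip over 20 N marks the knife.
- gauge4_tip (a point): Middle of the end of the brass blade, at its underside (155 mm from the gauge's origin along its +x).
- gauge6: Another gauge of the set, same shape, blue handle, bright blade 6 mm thick. Not to be used. Origin under the middle of the handle.
- gauge8: Another gauge of the set, same shape, yellow handle, dark blade 8 mm thick. Not to be used. Origin under the middle of the handle.
- smoother: Small wooden hand plane, body 160 x 52 x 55 mm, 130 mm tall over the iron, bystander. Origin: centre of its underside.

How it is judged:
By the outcome, as a careful person would: the job done as asked, in the order asked, and still so for the second after the job is handed in, with the robot touching nothing.
It also fails if it takes over 72 s, if anything falls off the work surface, if the arm or the gripper's body presses on something with over 40 N, if the wrist force passes 120 N, or if a joint passes its speed limit or range.

## Working session

There is one attempt and no reset: what is moved stays moved. The work goes in short steps, Python scripts to look and compute and a shell command to move; the robot and the scene stay as the last step left them, time stands still between calls to the robot, and variables do not carry over. Pictures are saved under pics/ and viewed, at most 10 in all, crops included, and the job is handed in when it is done.

```bash
mkdir -p pics; cat > h.py <<'E'
import numpy as np, cv2
from cell import readout, vision, sign_off, arm
from scipy.spatial.transform import Rotation as R
def cloud(im):
    K=im["camera_matrix"];z=im["z_map"];v,u=np.mgrid[0:480,0:640]
    p=np.stack([(u-K[0,2])/K[0,0]*z,-(v-K[1,2])/K[1,1]*z,-z],-1)
    M=np.array(im["rotation"]); M=M if M.shape==(3,3) else R.from_rotvec(M).as_matrix()
    P=p@M.T+np.array(im["position"]); P[z==0]=np.nan
    return P
E
python3 - <<'E'
from h import *
s=readout.observe();print(s)
for n in["scene","side"]:
    im=vision.get_image(n);cv2.imwrite(f"pics/{n}0.png",im["pixels"]);np.savez(f"{n}0.npz",**im)
    print(n,im["position"],im["rotation"],im["camera_matrix"],(im["z_map"]==0).mean())
E
```

```text
{'clock': 0.0, 'joints': array([ 1.01143255,  0.43522446,  0.02498841,  1.57411086, -0.01159378,
        1.13401088, -0.07508417]), 'dq': array([ 2.27664192e-03,  2.99202080e-04, -1.43377643e-03,  5.88161656e-05,
       -2.34131262e-03,  4.67767537e-04,  2.11965666e-04]), 'joint_efforts': array([ 3.70734006e-04, -6.67840576e+01,  9.85935666e-01, -3.14466763e+01,
       -6.02256367e-02,  4.27672255e-02,  4.48821822e-05]), 'position': array([ 0.2753599 , -0.56048775,  0.22593892]), 'ee_rot': array([-3.05855725e+00, -7.10816870e-01,  8.10154502e-04]), 'force': array([ 0.4534712 , -0.37825157, -0.66382517]), 'ft_torque': array([0.0165618 , 0.00262214, 0.0108032 ]), 'gripper_force': 0.0, 'width': 1.0006834467100765}
scene [1.29406262 0.05295195 0.89061984] [0.59708968 0.67343784 1.58173162] [[471.21763102   0.         314.25488908]
 [  0.         471.21763102 244.28877789]
 [  0.           0.           1.        ]] 0.00404296875
side [0.12192243 0.71147367 0.68210834] [ 0.36891765 -1.29154211 -2.33501111] [[490.47129009   0.         310.00658248]
 [  0.         490.47129009 233.5895096 ]
 [  0.           0.           1.        ]] 0.004205729166666667
```

View pics/scene0.png

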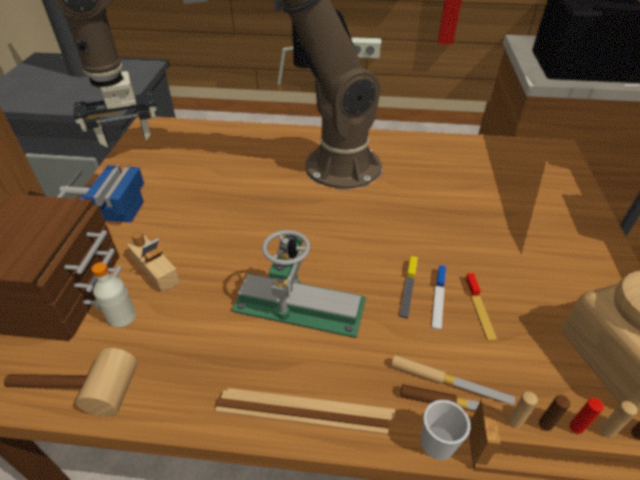

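View pics/side0.png

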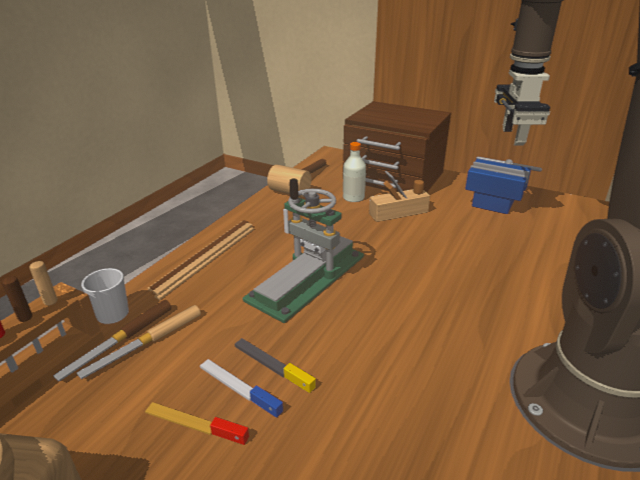

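The scene view shows the thicknesser at about (300,300) with its long infeed end to the right (world +y). The red/brass gauge runs from about (473,283) to (490,337). The side view shows the black crank at (294,187), the wheel at (311,201), and the red handle at (230,430). Next I measure these.

```bash
cat > m.py <<'E'
from h import *
def rect(P,m,name):
    q=P[m]; q=q[np.isfinite(q).all(1)]
    r=cv2.minAreaRect((q[:,:2]*1000).astype(np.float32))
    print(name,len(q),"c",np.round(r[0],1),"size",np.round(r[1],1),"ang",round(r[2],2),"zmed",np.round(np.median(q[:,2])*1000,1),"mean",np.round(q.mean(0)*1000,1));return q
E
python3 - <<'E'
from m import *
for n in["scene","side"]:
    im=dict(np.load(f"{n}0.npz"));P=cloud(im);hsv=cv2.cvtColor(im["pixels"],cv2.COLOR_BGR2HSV);H,S,V=[hsv[...,i].astype(int) for i in range(3)]
    X,Y,Z=P[...,0],P[...,1],P[...,2];print(n)
    near=(X>.3)&(X<.9)&(Y<.5)&(Y>-.35)&(Z<.3)
    red=near&((H<4)|(H>175))&(S>180)&(V>90)&(Z<.035)&(Z>.003)
    q=rect(P,red,"red"); rect(P,red&(Z>.021),"redtop")
    c=np.median(q,0)
    d=np.hypot(X-c[0],Y-c[1])
    br=near&(d<.2)&(H>15)&(H<30)&(S>120)&(Z>.0025)&(Z<.012)&(Y>c[1]-.05)
    rect(P,br,"brass")
    rect(P,near&(H>40)&(H<90)&(S>80)&(Z>.008)&(Z<.016),"green base")
    rect(P,near&(S<60)&(V>80)&(Z>.037)&(Z<.046)&(X>.45)&(Y<.2)&(Y>-.25),"bed")
    w=near&(Z>.186)&(Z<.2)&(X>.45)&(Y<.25)&(Y>-.2); rect(P,w,"wheel")
    k=near&(Z>.204)&(X>.4)&(Y<.25)&(Y>-.25); rect(P,k,"crank");rect(P,k&(Z>.237),"cranktop")
    rect(P,near&(Z>.155)&(Z<.178)&(X>.4)&(Y<.25)&(Y>-.2),"bridge")
E
```

```text
scene
red 146 c [494.  349.9] size [54.8 15.1] ang 9.4 zmed 22.7 mean [496.9 348.6  21.1]
redtop 100 c [493.9 350. ] size [54.5 14.2] ang 10.85 zmed 23.5 mean [495.2 349.6  23.7]
brass 444 c [499.2 398.8] size [198.5 398.3] ang 89.97 zmed 3.9 mean [553.  372.4   4.1]
green base 1260 c [600.2 -65.1] size [295.7 111.3] ang 82.86 zmed 11.9 mean [637.3 -57.5  11.9]
bed 2244 c [596.5 -64.9] size [283.3  97.5] ang 87.73 zmed 41.9 mean [597.6 -54.1  41.8]
wheel 667 c [591.5 -88.8] size [98.6 99.9] ang 81.82 zmed 194.4 mean [595.4 -88.3 194.1]
crank 189 c [606.5 -80.5] size [62.4 17.7] ang 29.52 zmed 222.6 mean [621.7 -73.2 223.1]
cranktop 46 c [622.7 -70.8] size [17.4 14. ] ang 8.24 zmed 240.1 mean [624.7 -70.6 240. ]
bridge 402 c [595.5 -89.7] size [ 43.9 121.1] ang 82.78 zmed 173.2 mean [620.5 -89.5 171.4]
side
red 536 c [488.5 354.5] size [59.8 18. ] ang 9.94 zmed 22.6 mean [487.3 357.   19.5]
redtop 340 c [488.4 354.6] size [57.7 17.5] ang 9.65 zmed 23.7 mean [487.9 354.8  23.6]
brass 684 c [581.  368.8] size [123.7  22.1] ang 9.19 zmed 4.1 mean [582.5 369.4   4.2]
green base 179 c [596.2 -19.7] size [214.  116.2] ang 81.06 zmed 12.0 mean [ 5.653e+02 -3.000e-01  1.200e+01]
bed 1678 c [587.7 -59.9] size [279.7 103.3] ang 88.18 zmed 42.1 mean [593.6 -22.6  42. ]
wheel 599 c [584.8 -85.1] size [99.5 96.1] ang 84.12 zmed 194.1 mean [581.8 -81.  193.5]
crank 195 c [606.5 -78.3] size [52.9 23.8] ang 35.7 zmed 221.1 mean [612.8 -68.3 221.8]
cranktop 32 c [620.7 -69.2] size [14.5 17.8] ang 1.39 zmed 239.7 mean [620.6 -67.7 239.7]
bridge 495 c [587.2 -85.7] size [ 43.5 127.8] ang 82.76 zmed 170.5 mean [572.9 -74.7 169.3]
```

```bash
cat > go.py <<'E'
import sys
from h import *
s=readout.observe();p=s["position"];M=R.from_rotvec(s["ee_rot"]).as_matrix()
yaw=np.degrees(np.arctan2(M[1,1],M[0,1]))
print("t",round(s["clock"],2),"tcp mm",np.round(p*1000,1),"yawY",round(yaw,1),"tilt",round(np.degrees(np.arccos(-M[2,2])),2),"F",np.round(s["force"],1),"w",round(s["width"],3),"g",round(s["gripper_force"],1),"j",np.round(s["joints"],2))
if len(sys.argv)>3:
    d=np.array([float(a) for a in sys.argv[1:4]])/1000-p
    print("tool units",np.round(M.T@d/.04,2))
    if len(sys.argv)>4: print("turn units",round(-(((float(sys.argv[4])-yaw+180)%360)-180)/4,2))
E
python3 go.py 490 352 200 99.3
python3 - <<'E'
from m import *
for n in["scene","side"]:
    im=dict(np.load(f"{n}0.npz"));P=cloud(im);X,Y,Z=P[...,0],P[...,1],P[...,2]
    k=(Z>.198)&(Z<.26)&(np.hypot(X-.588,Y+.087)<.022);rect(P,k,"hub");print(np.nanmax(Z[k]))
E
```

```text
t 0.1 tcp mm [ 275.4 -560.5  226. ] yawY -63.8 tilt 0.08 F [-0.4 -0.2 -0.4] w 0.999 g 0.0 j [ 1.01  0.44  0.02  1.57 -0.01  1.13 -0.08]
tool units [ 14.88 -18.11   0.67]
turn units -40.78
hub 86 c [590.4 -94.1] size [29.  19.2] ang 0.16 zmed 202.6 mean [594.  -92.9 203.9]
0.21304806284183087
hub 107 c [586.5 -86.2] size [29.5 30.1] ang 45.7 zmed 202.3 mean [585.5 -84.  203.6]
0.21099721378567582
```

```bash
python3 -m creep '[[0,-1,0,-1,1],[0,-0.9,0,-1,1]]'; python3 go.py 490 352 200 99.3
```

```text
clock: 0.35
position: [0.2395, -0.4926, 0.226]
ee_rot: [-3.001, -0.927, 0.0]
force: [-0.8, -0.5, 0.5]
width: 1.0
gripper_force: 0.0
t 0.35 tcp mm [ 239.5 -492.6  226. ] yawY -55.7 tilt 0.07 F [-0.8 -0.5  0.5] w 1.0 g 0.0 j [ 1.03  0.31 -0.02  1.76  0.01  1.07  0.04]
tool units [ 17.08 -13.91   0.67]
turn units -38.75
```

```bash
python3 -m creep '[[0.78,-0.63,0,-1,1],[0.82,-0.57,0,-1,1],[0.86,-0.52,0,-1,1],[0.89,-0.45,0,-1,1],[0.92,-0.39,0,-1,1],[0.95,-0.33,0,-1,1],[0.97,-0.26,0,-1,1],[0.98,-0.19,0,-1,1],[0.99,-0.12,0,-1,1],[1,-0.05,0,-1,1],[1,0,0,-1,1],[1,0.1,0,-1,1]]'; python3 go.py 490 352 200 99.3
```

```text
clock: 1.85
position: [0.3791, -0.0328, 0.2267]
ee_rot: [2.366, 2.067, -0.0]
force: [1.4, -0.1, 0.7]
width: 1.003
gripper_force: 0.0
t 1.85 tcp mm [379.1 -32.8 226.7] yawY -7.7 tilt 0.01 F [ 1.4 -0.1  0.7] w 1.003 g 0.0 j [ 0.46  0.07 -0.54  2.08  0.04  1.   -0.23]
tool units [9.9  1.46 0.66]
turn units -26.75
```

```bash
python3 -m creep '[[0.99,0.15,0.07,-1,1],[0.98,0.21,0.07,-1,1],[0.96,0.28,0.07,-1,1],[0.94,0.34,0.07,-1,1],[0.91,0.41,0.07,-1,1],[0.88,0.47,0.07,-1,1],[0.85,0.53,0.07,-1,1],[0.81,0.59,0.07,-1,1],[0.77,0.64,0,-1,1],[0.72,0.69,0,-1,1],[0,0,0,-1,1],[0,0,0,-1,1]]'; python3 -m creep '[[0,0,0,-1,1],[0,0,0,-1,1],[0,0,0,-1,1],[0,0,0,-1,1],[0,0,0,-1,1],[0,0,0,-1,1],[0,0,0,-1,1],[0,0,0,-1,1],[0,0,0,-1,1],[0,0,0,-1,1],[0,0,0,-1,1],[0,0,0,-1,1]]';  python3 -m creep '[[0,0,0,-1,1],[0,0,0,-1,1],[0,0,0,-0.75,1],[0,0,0,0,1]]';python3 go.py 490 352 150 99.3
python3 - <<'E'
from m import *
im=vision.get_image("wrist");cv2.imwrite("pics/w1.png",im["pixels"]);np.savez("w1.npz",**im)
P=cloud(im);hsv=cv2.cvtColor(im["pixels"],cv2.COLOR_BGR2HSV);H,S,V=[hsv[...,i].astype(int) for i in range(3)]
X,Y,Z=P[...,0],P[...,1],P[...,2]
red=((H<4)|(H>175))&(S>180)&(V>90)&(Z<.035)
rect(P,red,"red");rect(P,red&(Z>.021),"redtop")
rect(P,(H>15)&(H<30)&(S>120)&(Z>.0025)&(Z<.012)&(Y>.335)&(Y<.41),"brass")
E
```

```text
clock: 3.35
position: [0.4884, 0.3512, 0.2036]
ee_rot: [-1.319, -2.851, 0.001]
force: [0.8, -0.9, -0.2]
width: 1.0
gripper_force: 0.0
clock: 4.85
position: [0.4888, 0.3504, 0.2039]
ee_rot: [-0.047, -3.141, 0.001]
force: [-1.0, -0.1, -1.0]
width: 1.002
gripper_force: 0.0
clock: 5.35
position: [0.4887, 0.3505, 0.2038]
ee_rot: [0.25, -3.131, 0.001]
force: [0.1, -0.2, -0.4]
width: 1.002
gripper_force: 0.0
t 5.35 tcp mm [488.7 350.5 203.8] yawY 99.1 tilt 0.05 F [ 0.1 -0.2 -0.4] w 1.002 g 0.0 j [-0.06  0.63 -1.03  1.6   0.56  1.24  0.53]
tool units [-0.04  0.03  1.35]
turn units -0.04
red 856 c [488.4 350.6] size [57.8 16. ] ang 9.59 zmed 22.3 mean [487.5 350.6  22.3]
redtop 803 c [488.8 350.6] size [57.  15.9] ang 9.61 zmed 22.4 mean [487.9 350.6  22.4]
brass 488 c [573.5 364.8] size [98.5 19.6] ang 9.66 zmed 3.0 mean [569.7 364.2   3. ]
```

View pics/w1.png

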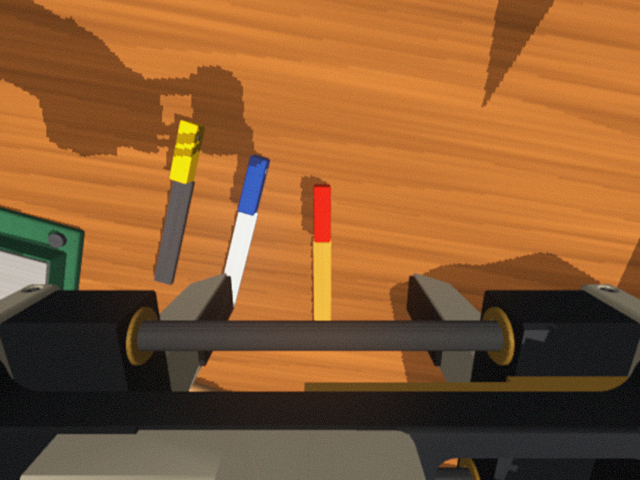

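The wrist view shows the red handle at (322,212), centred between the finger pads, and the blue gauge clear of them at about (256,185). Next I descend with the fingers half open.

```bash
python3 -m creep '[[0,0,0.9,-0.1,0.5],[0,0,1,0,0.5],[0.03,0,1,0,0.5],[0,0,1,0,0.45],[0,0,0.6,0,0.45],[0,0,0.3,0,0.45],[0,0,0.18,0,0.45],[0,0,0,0,0.45]]'; python3 go.py 490 351 3 99.6
```

```text
clock: 6.4
position: [0.4879, 0.3508, 0.0056]
ee_rot: [-0.262, 3.13, 0.001]
force: [-0.3, 0.3, 0.6]
width: 0.449
gripper_force: 0.0
t 6.4 tcp mm [487.9 350.8   5.6] yawY 99.6 tilt 0.04 F [-0.3  0.3  0.6] w 0.449 g 0.0 j [-0.16  0.83 -0.87  1.79  0.79  0.91  0.36]
tool units [-0.05 -0.    0.06]
turn units -0.01
```

```bash
python3 -m creep '[[-0.05,0,0.06,0,0.45],[0,0,0,0,0],[0,0,0,0,0],[0,0,0,0,0],[0,0,0,0,0]]' 25; python3 -m creep '[[0,0,-0.3,0,0],[0,0,-0.8,0,0],[0,0,-1,0,0],[0,0,-0.8,0,0],[0,0,0,0,0]]'; python3 go.py 603 30 100 -7.2
```

```text
clock: 7.02
position: [0.4896, 0.351, 0.0029]
ee_rot: [-0.262, 3.13, 0.0]
force: [-1.0, -0.3, 2.5]
width: 0.189
gripper_force: 25.0
clock: 7.65
position: [0.4904, 0.3523, 0.1219]
ee_rot: [-0.262, 3.127, 0.004]
force: [0.2, 0.6, -2.4]
width: 0.194
gripper_force: 25.0
t 7.65 tcp mm [490.4 352.3 121.9] yawY 99.6 tilt 0.27 F [ 0.2  0.6 -2.4] w 0.194 g 25.0 j [-0.09  0.71 -0.97  1.7   0.65  1.09  0.47]
tool units [-1.43 -8.41  0.53]
turn units 26.69
```

```bash
python3 -m creep '[[-0.14,-0.48,0,1,0],[-0.17,-0.47,0,1,0],[-0.2,-0.46,0,1,0],[-0.23,-0.44,0,1,0],[-0.26,-0.42,0,1,0],[-0.29,-0.4,0,1,0],[-0.32,-0.38,0,1,0],[-0.35,-0.36,0,1,0],[-0.37,-0.33,0,1,0],[-0.39,-0.31,0,1,0],[-0.41,-0.28,0,1,0],[-0.43,-0.25,0,1,0]]'; python3 -m creep '[[-0.45,-0.22,0,1,0],[-0.46,-0.19,0,1,0],[0,0,0,1,0],[0,0,0,1,0],[0,0,0,1,0],[0,0,0,1,0],[0,0,0,1,0],[0,0,0,1,0],[0,0,0,1,0],[0,0,0,1,0],[0,0,0,1,0],[0,0,0,1,0]]';python3 -m creep '[[0,0,0,1,0],[0,0,0,1,0],[0,0,0,0.7,0],[0,0,0,0,0]]'; python3 go.py 612 101.5 100 -7.2
python3 - <<'E'
from m import *
im=vision.get_image("wrist");cv2.imwrite("pics/w2.png",im["pixels"]);np.savez("w2.npz",**im)
P=cloud(im);hsv=cv2.cvtColor(im["pixels"],cv2.COLOR_BGR2HSV);H,S,V=[hsv[...,i].astype(int) for i in range(3)]
X,Y,Z=P[...,0],P[...,1],P[...,2]
n=(X>.45)&(X<.75)&(Y<.2)
rect(P,n&(H>40)&(H<90)&(S>80)&(Z>.008)&(Z<.016),"green")
b=n&(S<60)&(Z>.037)&(Z<.046);q=rect(P,b,"bed")
rect(P,(H>15)&(H<30)&(S>120)&(Z>.09)&(Z<.15),"brass")
for y0 in(60,40,20,0,-20,-40):
    e=q[abs(q[:,1]*1000-y0)<3,0]
    if len(e): print(y0,e.min()*1000,e.max()*1000,len(e))
E
```

```text
clock: 9.15
position: [0.5928, 0.134, 0.1187]
ee_rot: [1.041, 2.964, 0.0]
force: [-1.2, 0.9, -0.2]
width: 0.194
gripper_force: 25.0
clock: 10.65
position: [0.6096, 0.0986, 0.1187]
ee_rot: [-2.156, -2.285, -0.0]
force: [1.1, 0.3, -1.3]
width: 0.198
gripper_force: 25.0
clock: 11.15
position: [0.6096, 0.0987, 0.1188]
ee_rot: [2.358, 2.075, 0.0]
force: [-0.3, -0.2, -1.9]
width: 0.196
gripper_force: 25.0
t 11.15 tcp mm [609.6  98.7 118.8] yawY -7.3 tilt 0.01 F [-0.3 -0.2 -1.9] w 0.196 g 25.0 j [ 0.1   0.59 -0.52  1.68  0.34  0.97 -0.67]
tool units [0.08 0.05 0.47]
turn units -0.03
green 1708 c [610.8  64.9] size [ 38.6 118. ] ang 82.63 zmed 10.4 mean [615.9  71.7  10.4]
bed 519 c [606.   24.5] size [100.5  61.6] ang 82.8 zmed 40.5 mean [601.4   5.5  40.3]
brass 493 c [608.2  83.1] size [83.9 19.5] ang 82.44 zmed 118.3 mean [603.4  46.8 118.4]
0 578.5781772285299 614.6199697041318 34
-20 569.7254268913739 618.7497711271333 109
```

View pics/w2.png

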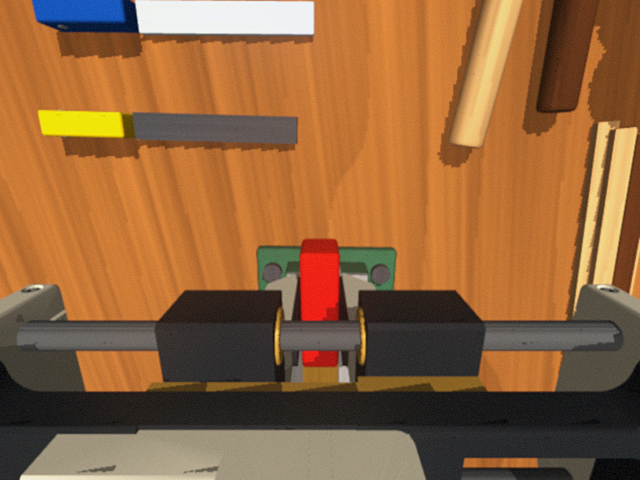

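The wrist view shows the gauge held straight at (320,300), slightly to one side of the base's centre line (base columns 258–396). The bed is measured at full width, and the gauge needs a +5 mm shift in world x.

```bash
python3 -m creep '[[0,0.13,0.3,0,0],[0,0,0.7,0,0],[0,0,0.5,0,0],[0,0,0.25,0,0],[0,0,0.05,0,0],[0,0,0,0,0]]'; python3 go.py 614.8 99.5 45 -7.2
python3 - <<'E'
from m import *
for n in["side","scene"]:
    im=vision.get_image(n);np.savez(n+"2.npz",**im)
    P=cloud(im);hsv=cv2.cvtColor(im["pixels"],cv2.COLOR_BGR2HSV);H,S,V=[hsv[...,i].astype(int) for i in range(3)]
    X,Y,Z=P[...,0],P[...,1],P[...,2]; near=(X>.5)&(X<.75)&(Y<.2)&(Y>-.25)
    rect(P,near&(H>15)&(H<30)&(S>120)&(Z>.043)&(Z<.056)&(Y<.06),"brass")
    b=near&(S<60)&(Z>.037)&(Z<.043); q=rect(P,b,"bed")
    cv2.imwrite(f"pics/{n}2.png",cv2.resize(im["pixels"][130:330,210:400],None,fx=3,fy=3) if n=="side" else im["pixels"])
E
```

```text
clock: 11.95
position: [0.6149, 0.0986, 0.0472]
ee_rot: [2.357, 2.077, 0.001]
force: [-0.4, -0.1, -0.5]
width: 0.195
gripper_force: 25.0
t 11.95 tcp mm [614.9  98.6  47.2] yawY -7.2 tilt 0.05 F [-0.4 -0.1 -0.5] w 0.195 g 25.0 j [ 0.08  0.67 -0.48  1.73  0.4   0.84 -0.71]
tool units [ 0.02 -0.    0.06]
turn units -0.01
brass 15 c [590.8 -48.2] size [ 6.7 13.1] ang 31.04 zmed 47.7 mean [590.7 -47.8  47.9]
bed 644 c [585.8 -59.9] size [103.8 278.2] ang 3.01 zmed 41.5 mean [575.4 -65.6  41.1]
brass 314 c [603.3  -3.2] size [107.1  23.5] ang 83.45 zmed 48.4 mean [604.   -2.4  48.4]
bed 1234 c [594.  -68.9] size [275.4  99.6] ang 89.61 zmed 41.3 mean [596.3 -81.3  41.1]
```

View pics/side2.png

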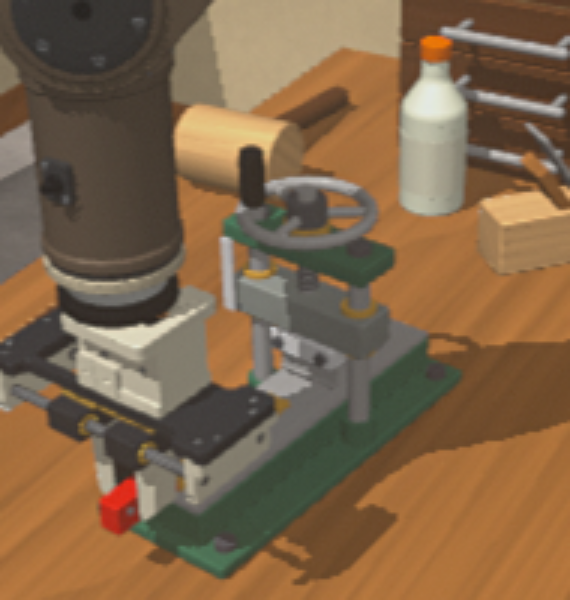

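The side view shows the gauge just above the bed with the blade tip at about (282,405), in line and short of the knife. I lower it the last bit and slide it in.

```bash
python3 -m creep '[[0,0,0.04,0,0],[-0.2,0,0,0,0],[-0.3,0,0,0,0],[-0.3,0,0,0,0],[-0.3,0,0,0,0],[-0.3,0,0,0,0],[-0.3,0,0,0,0],[-0.15,0,0,0,0],[0,0,0,0,0]]'; python3 go.py 605.8 28 45 -7.2
```

```text
clock: 13.18
position: [0.6051, 0.0244, 0.0451]
ee_rot: [2.358, 2.076, -0.0]
force: [0.3, 0.1, -1.5]
width: 0.196
gripper_force: 25.0
t 13.18 tcp mm [605.1  24.4  45.1] yawY -7.3 tilt 0.01 F [ 0.3  0.1 -1.5] w 0.196 g 25.0 j [ 0.2   0.66 -0.49  1.77  0.4   0.81 -0.61]
tool units [0.09 0.01 0.  ]
turn units -0.02
```

```bash
python3 -m creep '[[0,0,0,0,0.45],[0,0,0,0,0.45],[0,0,0,0,0.45],[0,0,-0.5,0,0.45],[0,0,-1,0,0.6],[0,0,-1,0,0.6],[0,0,-1,0,0.6],[0,0,-1,0,0.6],[0,0,-0.7,0,0.6],[0,0,-0.5,0,0.6],[0,0,0,0,0.6]]'; python3 go.py 624.9 -71.7 255 -7.2
python3 - <<'E'
from m import *
for n in["wrist","side","scene"]:
    im=vision.get_image(n);np.savez(n+"3.npz",**im)
    P=cloud(im);hsv=cv2.cvtColor(im["pixels"],cv2.COLOR_BGR2HSV);H,S,V=[hsv[...,i].astype(int) for i in range(3)]
    X,Y,Z=P[...,0],P[...,1],P[...,2]; near=(X>.45)&(X<.75)&(Y<.2)&(Y>-.25); print(n)
    try:
        k=near&(Z>.23)&(Z<.245)&(V<70)&(np.hypot(X-.622,Y+.07)<.03);rect(P,k,"cranktop")
        rect(P,near&(H>15)&(H<30)&(S>120)&(Z>.042)&(Z<.056),"brass")
        red=near&((H<4)|(H>175))&(S>180)&(V>90)&(Z<.09);rect(P,red,"red")
    except Exception as e: print("none")
E
```

```text
clock: 14.55
position: [0.6059, 0.0256, 0.2759]
ee_rot: [2.355, 2.076, 0.006]
force: [0.0, -0.1, -0.2]
width: 0.597
gripper_force: 0.0
t 14.55 tcp mm [605.9  25.6 275.9] yawY -7.2 tilt 0.25 F [ 0.  -0.1 -0.2] w 0.597 g 0.0 j [ 0.26  0.43 -0.58  1.52  0.24  1.26 -0.47]
tool units [-2.35  0.77  0.52]
turn units -0.0
wrist
cranktop 273 c [622.4 -65.8] size [ 9.6 18.4] ang 85.82 zmed 234.9 mean [622.1 -64.4 234.8]
brass 901 c [595.5 -51.4] size [78.1 19.2] ang 83.09 zmed 44.5 mean [595.9 -50.7  44.5]
red 765 c [604.5  23.5] size [59.  16.2] ang 83.07 zmed 64.4 mean [604.8  24.5  64.4]
side
cranktop 13 c [616.1 -64.2] size [11.5  5. ] ang 78.72 zmed 233.8 mean [615.7 -64.4 234.5]
brass 189 c [595.4 -63.6] size [117.2  24.7] ang 84.08 zmed 46.1 mean [594.8 -50.9  46. ]
red 207 c [603.8  27.9] size [57.6 19. ] ang 82.41 zmed 65.2 mean [603.   31.1  62.2]
scene
cranktop 69 c [624.  -69.3] size [14.8 18.7] ang 85.99 zmed 238.8 mean [626.1 -70.1 237.2]
brass 197 c [597.  -46.2] size [75.6 20.9] ang 84.43 zmed 45.7 mean [597.9 -46.   45.7]
red 208 c [608.2  22.8] size [55.6 17.5] ang 83.74 zmed 64.1 mean [610.2  22.6  62.2]
```

```bash
python3 -m creep '[[-0.6,0.2,0,0,0.6],[-0.8,0.25,0,0,0.6],[-0.64,0.2,0,0,0.6],[-0.3,0.08,0,0,0.6],[0,0,0.6,0,0.6],[0,0,0.6,0,0.6],[0,0,0.25,0,0.6],[0,0,0,0,0.6]]'; python3 go.py 623 -71 217 -7.2; python3 -m creep '[[0,0,0,0,0],[0,0,0,0,0],[0,0,0,0,0],[0,0,0,0,0]]' 15; python3 go.py 623 -71 217 -7.2
```

```text
clock: 15.7
position: [0.6219, -0.071, 0.2146]
ee_rot: [-2.355, -2.077, 0.001]
force: [0.8, 0.3, -0.7]
width: 0.601
gripper_force: 0.0
t 15.7 tcp mm [621.9 -71.  214.6] yawY -7.2 tilt 0.09 F [ 0.8  0.3 -0.7] w 0.601 g 0.0 j [ 0.39  0.51 -0.54  1.55  0.27  1.16 -0.33]
tool units [ 0.    0.03 -0.06]
turn units 0.0
clock: 16.2
position: [0.6224, -0.0716, 0.2154]
ee_rot: [2.357, 2.077, 0.0]
force: [-1.8, -0.3, 0.7]
width: 0.215
gripper_force: 1.8
t 16.2 tcp mm [622.4 -71.6 215.4] yawY -7.2 tilt 0.02 F [-1.8 -0.3  0.7] w 0.215 g 1.8 j [ 0.39  0.51 -0.54  1.55  0.27  1.16 -0.33]
tool units [ 0.02  0.01 -0.04]
turn units -0.01
```

```bash
python3 -m creep '[[0,0,-0.05,0,0],[-0.3,0.14,0,0,0],[-0.33,0.03,0,0,0],[-0.32,-0.08,0,0,0],[0,0,0,0,0]]'; python3 go.py
```

```text
clock: 16.82
position: [0.6188, -0.1133, 0.216]
ee_rot: [-2.36, -2.072, 0.009]
force: [-0.6, -4.3, -9.0]
width: 0.2
gripper_force: 15.0
t 16.82 tcp mm [ 618.8 -113.3  216. ] yawY -7.4 tilt 0.34 F [-0.6 -4.3 -9. ] w 0.2 g 15.0 j [ 0.44  0.51 -0.53  1.54  0.27  1.17 -0.27]
```

```bash
python3 -m creep '[[-0.27,-0.19,0,0,0],[-0.19,-0.27,0,0,0],[-0.09,-0.32,0,0,0],[0.03,-0.33,0,0,0],[0.14,-0.3,0,0,0],[0.23,-0.24,0,0,0],[0.3,-0.14,0,0,0],[0,0,0,0,0]]'; python3 go.py
```

```text
clock: 17.82
position: [0.5506, -0.0898, 0.2172]
ee_rot: [-2.35, -2.081, -0.004]
force: [2.8, 4.6, -15.3]
width: 0.199
gripper_force: 15.0
t 17.82 tcp mm [550.6 -89.8 217.2] yawY -7.0 tilt 0.21 F [  2.8   4.6 -15.3] w 0.199 g 15.0 j [ 0.49  0.4  -0.57  1.72  0.23  1.1  -0.27]
```

```bash
python3 -m creep '[[0,0,0,0,0.4],[0,0,0,0,0.4],[0,0,-0.5,0,0.4],[0,0,-0.7,0,0.4],[0.6,0.2,0,0,0.4],[0.8,0.3,0,0,0.4],[0.8,0.3,0,0,0.4],[0.6,0.19,0,0,0.4],[0.2,0,0,0,0.4],[0,0,0.8,0,0.4],[0,0,1,0,0.4],[0,0,1,0,0.4]]';  python3 -m creep '[[0,0,1,0,0.4],[0,0,0.8,0,0.4],[0,0,0.5,0,0.4],[0,0,0.3,0,0.4],[0,0,0,0,0.4]]'; python3 go.py 605.1 24.4 45 -7.2
```

```text
clock: 19.32
position: [0.6054, 0.0181, 0.1528]
ee_rot: [2.357, 2.074, 0.001]
force: [-0.1, -0.0, -0.4]
width: 0.402
gripper_force: 0.0
clock: 19.95
position: [0.6053, 0.0191, 0.0491]
ee_rot: [2.357, 2.077, -0.0]
force: [-1.9, 0.4, -0.0]
width: 0.396
gripper_force: 0.0
t 19.95 tcp mm [605.3  19.1  49.1] yawY -7.2 tilt 0.01 F [-1.9  0.4 -0. ] w 0.396 g 0.0 j [ 0.22  0.65 -0.5   1.77  0.41  0.82 -0.6 ]
tool units [ 0.13 -0.02  0.1 ]
turn units -0.01
```

```bash
python3 -m creep '[[0.06,0,0.1,0,0.4],[0,0,0,0,0],[0,0,0,0,0],[0,0,0,0,0],[0,0,0,0,0]]' 20; for i in 1 2 3 4 5; do python3 -m creep '[[0.05,0,0,0,0]]' | grep -E "position|force:"; done; for i in 1 2 3 4 5; do python3 -m creep '[[-0.05,0,0,0,0]]'| grep -E "position|force:"; done; python3 go.py
```

```text
clock: 20.58
position: [0.6058, 0.0218, 0.0456]
ee_rot: [2.357, 2.077, 0.001]
force: [-0.6, -0.1, 5.0]
width: 0.195
gripper_force: 20.0
position: [0.6061, 0.0228, 0.0455]
force: [-0.9, -3.6, 5.4]
gripper_force: 20.0
position: [0.6065, 0.0247, 0.0455]
force: [-1.1, -1.9, 5.2]
gripper_force: 20.0
position: [0.6068, 0.0267, 0.0455]
force: [-0.1, -3.9, 4.8]
gripper_force: 20.0
position: [0.607, 0.0287, 0.0455]
force: [0.9, -2.8, 5.1]
gripper_force: 20.0
position: [0.6073, 0.0307, 0.0455]
force: [-0.4, -2.1, 4.5]
gripper_force: 20.0
position: [0.6071, 0.0305, 0.0455]
force: [-0.0, 3.3, 3.3]
gripper_force: 20.0
position: [0.6067, 0.0285, 0.0455]
force: [0.7, 2.2, 4.7]
gripper_force: 20.0
position: [0.6064, 0.0264, 0.0455]
force: [-0.2, 3.3, 5.1]
gripper_force: 20.0
position: [0.6062, 0.0243, 0.0455]
force: [0.2, 2.3, 6.0]
gripper_force: 20.0
position: [0.6059, 0.0223, 0.0455]
force: [0.6, 2.8, 5.5]
gripper_force: 20.0
t 21.82 tcp mm [605.9  22.3  45.5] yawY -7.2 tilt 0.08 F [0.6 2.8 5.5] w 0.196 g 20.0 j [ 0.21  0.66 -0.5   1.77  0.41  0.82 -0.61]
```

```bash
python3 -m creep '[[0,0,-0.015,0,0],[0,0,0,0,0]]'|grep -E "position|force:"; for i in 1 2 3 4 5; do python3 -m creep '[[0.05,0,0,0,0]]' | grep -E "force: \["; done; for i in 1 2 3 4 5; do python3 -m creep '[[-0.05,0,0,0,0]]'| grep -E "force: \["; done; python3 go.py
```

```text
position: [0.6054, 0.0214, 0.0455]
force: [-0.0, 0.3, 1.9]
gripper_force: 20.0
force: [-0.0, -2.1, 2.7]
force: [-1.1, -1.4, 2.0]
force: [-0.7, -1.3, 0.4]
force: [-0.1, -0.9, -0.0]
force: [-0.7, -1.2, 0.7]
force: [-0.3, 1.3, -1.3]
force: [-0.1, 0.9, -1.8]
force: [0.3, 0.9, -2.0]
force: [0.6, 0.8, -1.3]
force: [0.4, -0.1, -1.5]
t 23.32 tcp mm [605.5  21.5  45.7] yawY -7.2 tilt 0.0 F [ 0.4 -0.1 -1.5] w 0.195 g 20.0 j [ 0.21  0.66 -0.5   1.77  0.41  0.82 -0.61]
```

```bash
python3 -m creep '[[0,0,0,0,0.4],[0,0,0,0,0.4],[0,0,-0.4,0,0.4],[0,0,-1,0,0.5],[0,0,-1,0,0.5],[0,0,-1,0,0.5],[0,0,-1,0,0.5],[0,0,-0.8,0,0.5],[0,0,-0.3,0,0.5],[-0.7,-0.24,0,0,0.5],[-0.9,-0.31,0,0,0.5],[-0.8,-0.28,0,0,0.5]]'>/dev/null;  python3 -m creep '[[-0.53,-0.18,0,0,0.5],[0,0,0,0,0.5]]'; python3 go.py 550.6 -89.8 216
python3 - <<'E'
from m import *
for n in["side","scene"]:
    im=vision.get_image(n)
    P=cloud(im);V=im["pixels"].max(2); X,Y,Z=P[...,0],P[...,1],P[...,2]
    k=(Z>.215)&(Z<.243)&(V<80)&(np.hypot(X-.55,Y+.09)<.03)
    if k.sum()>5: rect(P,k,n+" crank")
E
```

```text
clock: 25.08
position: [0.5497, -0.0915, 0.2653]
ee_rot: [-2.36, -2.073, 0.002]
force: [0.4, 0.3, -0.1]
width: 0.499
gripper_force: 0.0
t 25.07 tcp mm [549.7 -91.5 265.3] yawY -7.4 tilt 0.09 F [ 0.4  0.3 -0.1] w 0.499 g 0.0 j [ 0.5   0.36 -0.58  1.65  0.21  1.2  -0.26]
tool units [0.05 0.02 1.23]
side crank 106 c [550.4 -85.5] size [14.4 19.2] ang 28.74 zmed 230.0 mean [548.6 -82.3 229.6]
scene crank 78 c [556.8 -89. ] size [13.2 13.1] ang 20.5 zmed 230.7 mean [558.3 -88.3 230.3]
```

```bash
python3 -m creep '[[0.04,0.02,0.6,0,0.5],[0,0,0.45,0,0.5],[0,0,0.18,0,0.5],[0,0,0,0,0],[0,0,0,0,0],[0,0,0,0,0],[0,0,0,0,0],[0,0,0,0,0]]' 15;python3 go.py; python3 -m creep '[[0.33,0.01,0,0,0],[0.31,0.12,0,0,0],[0.25,0.22,0,0,0],[0,0,0,0,0],[0,0,0,0,0]]'; python3 go.py
```

```text
clock: 26.18
position: [0.5511, -0.0878, 0.2171]
ee_rot: [-2.357, -2.077, 0.001]
force: [-4.7, 1.3, 6.1]
width: 0.199
gripper_force: 15.0
t 26.18 tcp mm [551.1 -87.8 217.1] yawY -7.2 tilt 0.04 F [-4.7  1.3  6.1] w 0.199 g 15.0 j [ 0.48  0.4  -0.57  1.72  0.24  1.1  -0.29]
clock: 26.8
position: [0.5709, -0.0535, 0.217]
ee_rot: [2.356, 2.078, 0.003]
force: [-0.9, 3.4, 4.7]
width: 0.198
gripper_force: 15.0
t 26.8 tcp mm [570.9 -53.5 217. ] yawY -7.2 tilt 0.1 F [-0.9  3.4  4.7] w 0.198 g 15.0 j [ 0.41  0.42 -0.57  1.68  0.25  1.11 -0.36]
```

```bash
python3 -m creep '[[0,0,0,0,0.4],[0,0,0,0,0.4],[0,0,-0.5,0,0.4],[0,0,-0.7,0,0.4],[0.5,0.15,0,0,0.4],[0.6,0.2,0,0,0.4],[0.6,0.2,0,0,0.4],[0.33,0.08,0.2,0,0.4],[0,0,0.8,0,0.4],[0,0,1,0,0.4],[0,0,1,0,0.4],[0,0,1,0,0.4]]'>/dev/null;  python3 -m creep '[[0,0,0.8,0,0.4],[0,0,0.45,0,0.4],[0,0,0.15,0,0.4],[0,0,0,0,0.4]]' >/dev/null; python3 go.py 605.7 22 45.8 -7.2
```

```text
t 28.8 tcp mm [605.7  22.9  49. ] yawY -7.2 tilt 0.04 F [ 0.  -0.5 -0. ] w 0.402 g 0.0 j [ 0.21  0.66 -0.5   1.77  0.41  0.83 -0.61]
tool units [-0.02  0.    0.08]
turn units -0.01
```

```bash
python3 -m creep '[[0,0,0.07,0,0.4],[0,0,0,0,0],[0,0,0,0,0],[0,0,0,0,0],[0,0,0,0,0]]' 20| grep -E "pos|force: \["; for i in 1 2 3 4 5 6; do python3 -m creep '[[0.04,0,0,0,0]]' | grep -E "force: \["; done; for i in 1 2 3 4 5 6; do python3 -m creep '[[-0.04,0,0,0,0]]'| grep -E "force: \["; done; python3 go.py
```

```text
position: [0.6055, 0.0229, 0.0461]
force: [-0.5, -0.7, 4.4]
force: [-1.4, -5.8, 6.3]
force: [-0.3, -6.5, 5.6]
force: [-1.3, -4.9, 6.1]
force: [-0.6, -5.6, 5.2]
force: [-1.1, -5.8, 5.5]
force: [-1.1, -4.7, 6.1]
force: [1.8, 0.8, 2.4]
force: [0.9, 4.0, 2.9]
force: [0.8, 5.3, 4.8]
force: [0.4, 4.9, 5.0]
force: [0.8, 4.7, 4.8]
force: [1.1, 5.3, 5.0]
t 30.93 tcp mm [605.6  24.2  46.1] yawY -7.2 tilt 0.1 F [1.1 5.3 5. ] w 0.194 g 20.0 j [ 0.21  0.66 -0.5   1.77  0.41  0.82 -0.61]
```

```bash
python3 -m creep '[[0,0,-0.02,0,0],[0,0,0,0,0]]' | grep -E "pos|force: \["; for i in 1 2 3 4 5 6; do python3 -m creep '[[0.04,0,0,0,0]]' | grep -E "force: \["; done; for i in 1 2 3 4 5 6 7; do python3 -m creep '[[-0.04,0,0,0,0]]'| grep -E "force: \["; done; python3 go.py
```

```text
position: [0.6049, 0.0228, 0.0461]
force: [0.5, 2.2, -0.3]
force: [-0.5, -3.2, -0.3]
force: [-0.0, -4.5, -0.5]
force: [-0.7, -3.5, -1.9]
force: [-0.6, -3.2, -2.1]
force: [0.3, -3.0, -2.0]
force: [-0.5, -2.8, -3.5]
force: [-0.4, 3.6, -2.0]
force: [0.1, 4.5, -2.4]
force: [0.9, 4.3, -2.4]
force: [1.0, 3.3, -3.1]
force: [0.2, 3.0, -3.3]
force: [0.8, 2.2, -3.0]
force: [-0.1, 2.9, -3.8]
t 32.8 tcp mm [605.1  21.2  46.5] yawY -7.2 tilt 0.01 F [-0.1  2.9 -3.8] w 0.193 g 20.0 j [ 0.22  0.66 -0.5   1.77  0.41  0.82 -0.61]
```

```bash
python3 -m creep '[[0,0,0.015,0,0],[0,0,0,0,0.4],[0,0,0,0,0.4],[0,0,0,0,0.4],[0,0,-0.5,0,0.4],[0,0,-1,0,0.4],[0,0,-1,0,0.4],[0.3,0,-1,0,0.4],[0.8,0,-0.8,0,0.4],[1,0,0,0,0.4],[1,0,0,0,0.4],[0,0,0,0,0.4]]' | grep -E "pos|force"
python3 - <<'E'
from m import *
for n in["wrist","side","scene"]:
    im=vision.get_image(n)
    P=cloud(im);hsv=cv2.cvtColor(im["pixels"],cv2.COLOR_BGR2HSV);H,S,V=[hsv[...,i].astype(int) for i in range(3)]
    X,Y,Z=P[...,0],P[...,1],P[...,2]; near=(X>.5)&(X<.75)&(Y<.2)&(Y>-.25); print(n)
    for m,l in((near&(H>15)&(H<30)&(S>120)&(Z>.041)&(Z<.056),"brass"),(near&((H<4)|(H>175))&(S>180)&(V>90)&(Z<.09),"red")):
        if m.sum()>5: rect(P,m,l)
    if n!="wrist": cv2.imwrite(f"pics/{n}9.png",cv2.resize(im["pixels"][150:330,220:400] if n=="side" else im["pixels"][200:360,210:400],None,fx=3,fy=3))
E
```

```text
position: [0.62, 0.1492, 0.2197]
force: [0.2, 0.1, 0.2]
gripper_force: 0.0
wrist
brass 353 c [597.6 -40.3] size [32.3 18.8] ang 82.75 zmed 44.6 mean [597.2 -39.9  44.5]
red 357 c [605.1  21.3] size [59.5 15.5] ang 83.12 zmed 64.1 mean [606.4  31.4  61.3]
side
brass 180 c [594.7 -49. ] size [82.7 23.7] ang 87.62 zmed 46.0 mean [594.2 -49.8  46. ]
red 197 c [603.6  24.3] size [58.  18.3] ang 81.29 zmed 64.4 mean [602.   28.3  60.8]
scene
brass 199 c [594.5 -70.8] size [120.9  20. ] ang 83.42 zmed 45.8 mean [597.5 -47.6  45.8]
red 207 c [609.3  20.8] size [54.  17.4] ang 80.68 zmed 64.4 mean [610.9  19.7  62.4]
```

View pics/side9.png

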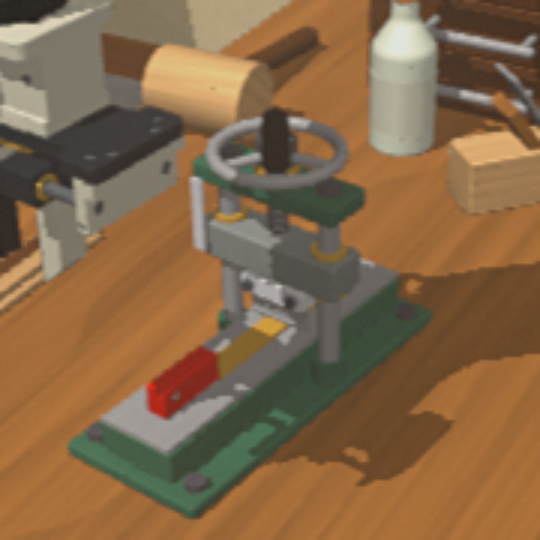

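View pics/scene9.png

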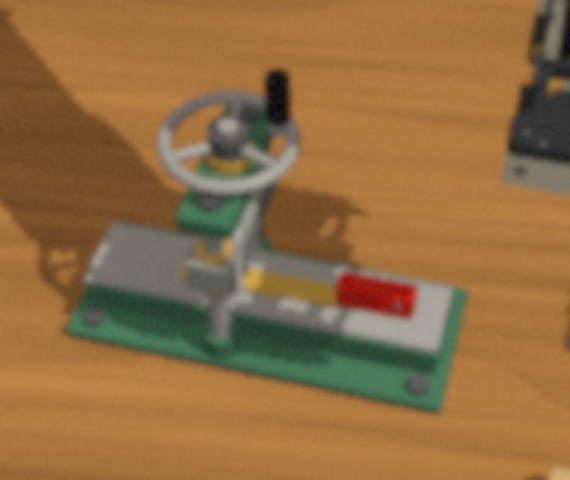

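The side view shows the gauge lying flat and centred on the bed, with its handle at (180,380) and the blade entering under the knife at (275,325). The scene view shows brass on the far side of the knife at (190,270), so the end is through. The robot is clear and touching nothing, so I hand it in.

```bash
python3 -c "
from cell import sign_off
print(sign_off())"
```

```text
the job is handed in; nothing more can be done
None
```

I've handed the job in: the 4 mm gauge lies flat with its end about 40 mm past the knife, draws at about 3.3 N (nip roughly 7 N, inferred from the pull), and the robot is clear of everything.

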